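# Latch the water-test kit case

## Robot

A 6-joint arm with a two-finger parallel gripper is mounted at the origin on the work surface. World frame = base frame: x ahead of the robot, y to its left, z up, the work surface at z = 0. Lengths are in m, angles in rad, forces in N, time in s.
With the tool pointing down it reaches from about 0.375 to 0.9 m from the base axis. Payload 3.1 kg.
Tool frame: the origin (TCP) lies on the centre line of the jaws, within the pads' length; the fingertips stand 14 mm ahead of it and the grasp point (between the pads) lies 5 mm behind it; z points along the fingers, y is the line along which they close (so a half turn about z gives the same grasp; the last joint's range is limited). The gripper opens to 87 mm and grips with 3 to 60 N. Pads are 19 mm wide; open, the fingers measure 117 mm over their backs; the gripper's body (75 mm by 190 mm) begins 51 mm behind the grasp point.
Start: joints at [1.149, 0.527, 1.433, -0, 1.181, -0.178], TCP at [0.151, 0.607, 0.237] pointing down, gripper open.
Joint ranges: [-3.08, 3.08], [-0.75, 2.2], [0.22, 2.44], [-1.43, 4.57], [0, 2.65], [-2.85, 2.85]. Speed limits (rad/s): [2.79, 2.79, 3.14, 3.14, 3.14, 3.14].

## Interface

Orientations are given as a unit quaternion [x, y, z, w].
In Python, from rig import robot gives the robot as it stands.
- The arm moves only by the tool move_arm, never from a script. Its argument "commands" is a list of rows, each an object with "hand": the finger opening in cm, from 0 to 8.7; "travel": the shift along the tool's x, y, z in cm, a list of three; "twist": the turn, a rotation vector about the tool's x, y, z in degrees, a list of three. In form: [{"hand": hand, "travel": [dx, dy, dz], "twist": [wx, wy, wz]}, ...]. A call has 1 to 5 rows; each row shifts and turns the commanded pose from where the row before left it, along the tool's axes as they then stand; what a row does not reach is not made up. A row lasts 1/12 s, in which the tool goes at most 41.7 mm and 7.16 degrees, less where a joint would pass 70% of its speed; a pose out of reach is approached as far as the arm can. A call is refused whole if a number of a shift passes 4.17 or a number of a turn 7.16, either way. A call with a gripper value outside its range is refused whole. The fingers move at their own pace and stop on an object; "force" is the grip in N (left out, the last holds). Time passes only in rows, so rows that do not move let the fingers close. It gives the time, the measured TCP pose, the force, the opening and the grip force at its end, in the units of the state.
- robot.get_obs(): the state, without advancing time (a new reading comes with each control period).
- robot.camera(name): name is "scene" or "top" or "wrist"; returns a dict with "frame" (400x640x3 uint8, red, green, blue), "fov_y" (degrees; the focal length in pixels is half the picture's height over the tangent of half this angle, whatever the lens; pixels are square), "cx", "cy" (the principal point, pixels), "k1" (the pictures are not rectified: a ray, as slopes to the right and down, at radius r is drawn at 1 + k1 r^2 times it, then the intrinsics apply), "extrinsics" (4x4, takes a point from camera to world coordinates); the wrist camera has in their place "T_tool_cam" (4x4, takes a point from camera to tool coordinates, whose origin is the TCP and whose axes are the flange's). Camera axes: x right, y down, z forward; pixel columns grow to the right and rows downward; lengths in m; the calibration is good to about 2 mm. A picture is of the moment at which its call begins: read the wrist's pose just before it. There is no depth.
- robot.hand_in(): hands the job in; it is judged then, once.
The state is a dict: "time": time; "q": joint angles; "joint_velocities": joint speeds; "joint_torque": joint torques, N m; "position": TCP position; "tool_rot": TCP orientation; "ft_force": force on the tool from outside, world axes, zero at the start; "moment": the same for the moment, N m; "grip_width": finger opening in m; "grip_force": force on a finger pad.
Only numpy, scipy, OpenCV 4.12 (cv2) and the standard library are available. Lean on these libraries where they do the work, as an engineer would, in place of code of your own. Each camera call takes 0.05 s, during which the arm holds its last target. There are 200 camera calls.

## Task

The lid of the black field-kit case is down with both wire loops hooked, but the two steel draw latches on its side are still thrown open. Push each latch lever down and in with the fingertips until it goes over centre and snaps flat against the case, so that both are locked. Only push: do not squeeze or force the levers, and leave the two foil-capped bottles and the beaker beside the case where they stand.

Things in the scene. Friction and masses are not known exactly. Their poses are not given: they have to be found in the camera images.
- case: black case with aluminium edges, too heavy to budge, 210 deep (x), 300 wide (y), 168 mm high; carry handle up to 200 mm. Origin: centre of its underside, z up. The front faces its -x, 105 mm from the origin, with draw latches at y = +75 mm (left) and -75 mm (right). Wire loops 36 mm wide run from each lever up to the lid, within 30 mm of the face; latch plates within 18 mm of it
- latch_left (a joint): left draw latch (case +y), rad: 0 = fully open, lever standing out, 16 deg above level; grows as it is pushed down and in; 1.57 = 16 deg from flat; 1.85 = flat, locked. Dead point about 1.45: its spring drives it back towards open before that, and snaps it flat beyond. Stays put below 0.35. Needs up to 0.6 N m about the pivot (12 N at 50 mm), most near 1.0
- latch_right (a joint): right draw latch (case -y), rad: 0 = fully open, lever standing out, 16 deg above level; grows as it is pushed down and in; 1.57 = 16 deg from flat; 1.85 = flat, locked. Dead point about 1.45: its spring drives it back towards open before that, and snaps it flat beyond. Stays put below 0.35. Needs up to 0.6 N m about the pivot (12 N at 50 mm), most near 1.0
- latch_left_pivot (a point): pivot axis of the left latch, mid-width, fixed in the case: 14 mm out from its front face and 118 mm above the bench. The axis is level, along the case's y. Site axes are the case's
- latch_right_pivot (a point): pivot axis of the right latch, mid-width, fixed in the case: 14 mm out from its front face and 118 mm above the bench. The axis is level, along the case's y. Site axes are the case's
- latch_left_tip (a point): free end of the left lever, on its curled lip, mid-width: 62 mm from the pivot. The lever is a flat steel plate 27 mm wide, 3 mm thick, from the pivot to this lip; the lip curls out about 7 mm on the side that is pushed (uppermost when open, outermost when locked). Bears up to 60 N
- latch_right_tip (a point): free end of the right lever, on its curled lip, mid-width: 62 mm from the pivot. The lever is a flat steel plate 27 mm wide, 3 mm thick, from the pivot to this lip; the lip curls out about 7 mm on the side that is pushed (uppermost when open, outermost when locked). Bears up to 60 N
- media_bottle_a: glass bottle with a foil cap, 68 mm diameter, 150 mm high, 0.32 kg; stands out in front of the left latch, 170 mm or more from the case. Origin: centre of its base, z up. Not to be disturbed
- media_bottle_b: glass bottle with a foil cap, 68 mm diameter, 150 mm high, 0.32 kg; stands to the right of the right latch, its axis 100 mm or more beyond that one and 105 mm or more out from the front. Origin: centre of its base, z up. Not to be disturbed
- beaker: empty glass beaker, 68 mm diameter, 85 mm high, 0.09 kg; stands in front of the right half of the case, 120 mm or more out from it. Origin: centre of its base, z up. Not to be disturbed

How it is judged:
By the outcome, as a careful person would: the job done as asked, in the order asked, and still so for the second after the job is handed in, with the robot touching nothing.
It also fails if it takes over 45 s, if anything falls off the work surface, if the arm or the gripper's body presses on something with over 40 N, if the wrist force passes 120 N, or if a joint passes its speed limit or range.

## Working session

There is one attempt and no reset: what is moved stays moved. The work goes in short steps, Python scripts to look and compute and a tool call to move; the robot and the scene stay as the last step left them, time stands still between calls to the robot, and variables do not carry over. Pictures are saved under pics/ and viewed, at most 10 in all, crops included, and the job is handed in when it is done.

Besides the shell and the picture viewer there is one more tool, called after "Request:" in YAML: its name, and indented under it one key for each argument. move_arm: Moves the arm, as the interface text tells. Its arguments: {"type":"object","properties":{"commands":{"type":"array"},"force":{"type":"number"}},"required":["commands"]}

```bash
ls; mkdir -p pics; python3 - <<'E'
from rig import robot
import cv2,numpy as np,pickle
o=robot.get_obs();print(o)
d={}
for n in ["scene","top"]:
    c=robot.camera(n);d[n]=c
    cv2.imwrite(f"pics/{n}0.png",cv2.cvtColor(c["frame"],cv2.COLOR_RGB2BGR))
    print(n,{k:v for k,v in c.items() if k!="frame"})
pickle.dump(d,open("c0.pkl","wb"))
E
```

```text
pics
{'time': 0.0, 'q': array([ 1.14853414e+00,  5.28425265e-01,  1.43387788e+00, -3.89186896e-05,
        1.18136265e+00, -1.78518450e-01]), 'joint_velocities': array([-2.26560683e-03, -9.43268978e-04, -5.60490457e-05, -1.18761641e-03,
        1.40419409e-03,  2.53021537e-04]), 'joint_torque': array([-1.53412653e-03, -4.40032053e+01, -1.76594085e+01,  6.32119621e-02,
        5.83498925e-02, -1.52265252e-04]), 'position': array([0.15054504, 0.60589594, 0.23560448]), 'tool_rot': array([ 1.21562986e-01,  9.92583178e-01, -9.95477460e-04, -2.89524850e-04]), 'ft_force': array([-0.02620387, -0.77344645, -0.74482239]), 'moment': array([-0.02845678,  0.0079272 , -0.0097832 ]), 'grip_force': 0.0, 'grip_width': 0.08679998202860266}
scene {'fov_y': 55.990201426827035, 'cx': 327.2832149269774, 'cy': 195.91304731717565, 'k1': -0.09088942665672764, 'extrinsics': array([[-0.76526091,  0.51571289, -0.38524792,  0.81032733],
       [ 0.64367092,  0.62044549, -0.44803475,  0.42142869],
       [ 0.00796803, -0.59083636, -0.80675207,  0.66849383],
       [ 0.        ,  0.        ,  0.        ,  1.        ]])}
top {'fov_y': 50.1588180446456, 'cx': 309.92983204108054, 'cy': 194.53708121457598, 'k1': -0.07480794428074436, 'extrinsics': array([[ 0.00608003, -0.99173601,  0.12815114,  0.41273102],
       [-0.99994668, -0.00495998,  0.0090574 ,  0.10698338],
       [-0.00834692, -0.12819937, -0.99171329,  0.90986266],
       [ 0.        ,  0.        ,  0.        ,  1.        ]])}
```

View pics/scene0.png

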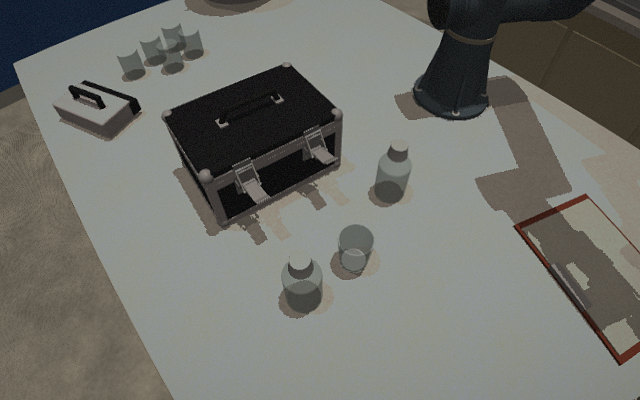

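View pics/top0.png

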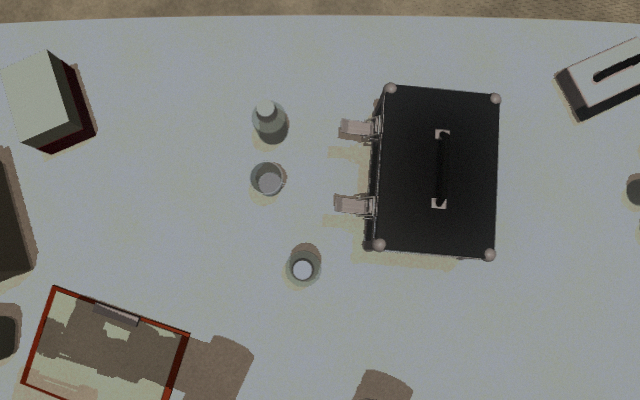

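The top view has the case front facing left (world +y). The left latch is at px (358,129), the right latch at (355,204), bottle a at (268,110), the beaker at (268,180) and bottle b at (303,268). Next I'll look at enlarged crops.

```bash
python3 - <<'E'
import cv2
a=cv2.imread("pics/top0.png")[75:275,325:510]
a=cv2.resize(a,None,fx=3,fy=3,interpolation=cv2.INTER_CUBIC);a=cv2.convertScaleAbs(a,alpha=1.4,beta=20)
b=cv2.imread("pics/scene0.png")[55:245,155:355]
b=cv2.resize(b,None,fx=3,fy=3,interpolation=cv2.INTER_CUBIC);b=cv2.convertScaleAbs(b,alpha=1.4,beta=20)
cv2.imwrite("pics/topc.png",a);cv2.imwrite("pics/scenec.png",b)
E
```

```text
(no output)
```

View pics/topc.png

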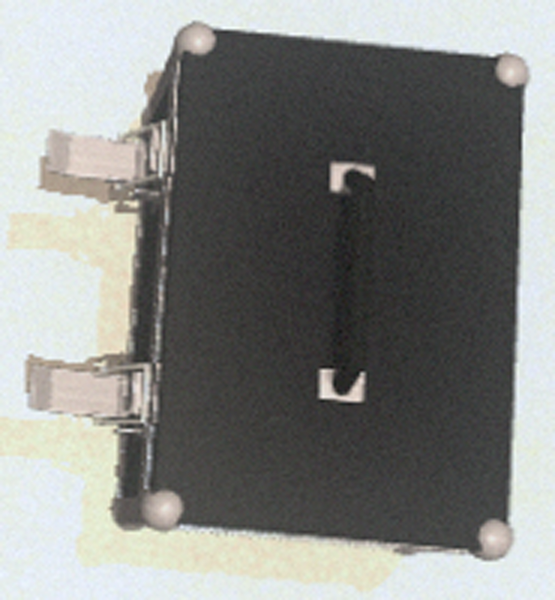

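View pics/scenec.png

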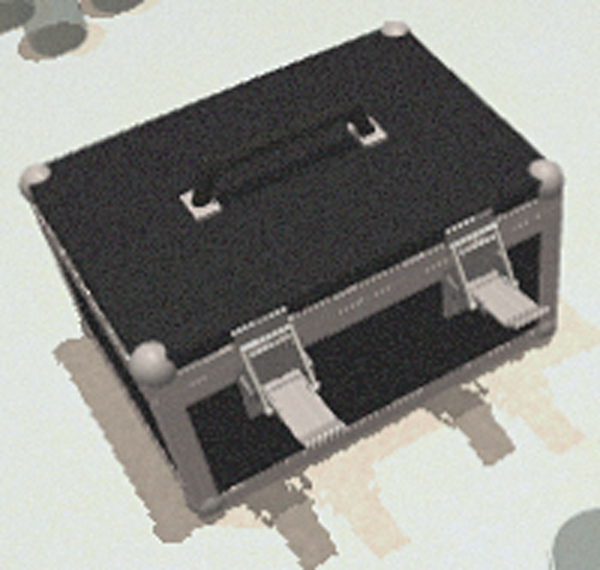

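Corner balls are at crop-px (197,40), (512,71), (163,509), (494,540) in the top crop. In the scene crop they are at (153,363), (36,177), (396,30), (546,175). Both levers stand out open.

```bash
cat > h.py <<'E'
import numpy as np,cv2,pickle
from scipy.optimize import least_squares
from scipy.spatial.transform import Rotation as R
C=pickle.load(open("c0.pkl","rb"))
def proj(c,P,E=None):
    E=c["extrinsics"] if E is None else E
    f=200/np.tan(np.radians(c["fov_y"])/2)
    p=(np.atleast_2d(P)-E[:3,3])@E[:3,:3]
    s=p[:,:2]/p[:,2:]; r2=(s**2).sum(1,keepdims=True)
    return s*(1+c["k1"]*r2)*f+[c["cx"],c["cy"]]
def unproj(c,uv,z):
    return least_squares(lambda q:(proj(c,[q[0],q[1],z])-uv)[0],[.3,.2]).x
def case(p,L): # case->world
    c,s=np.cos(p[2]),np.sin(p[2]); L=np.atleast_2d(L)
    return np.c_[p[0]+c*L[:,0]-s*L[:,1],p[1]+s*L[:,0]+c*L[:,1],L[:,2]]
E
python3 - <<'E'
from h import *
t=np.array([(197,40),(512,71),(163,509),(494,540)])/3+[325,75]
# case coords: image up=case +y, right = case +x
sg=np.array([(-1,1),(1,1),(-1,-1),(1,-1)])
s=np.array([(153,363),(36,177),(546,175),(396,30)])/3+[155,55]
def balls(p): return case(p,np.c_[sg*([.105,.15]-p[3]),np.full(4,p[4])])
for nm,w in (("both",(1,1)),("top",(1,0)),("scene",(0,1))):
    f=lambda p:np.r_[w[0]*(proj(C["top"],balls(p))-t).ravel(),w[1]*(proj(C["scene"],balls(p))-s).ravel(),(p[3]-.004)*300,(p[4]-.165)*300]
    r=least_squares(f,[.4,0,-1.57,.004,.165],x_scale=[.1,.1,.1,.01,.01]);print(nm,r.x.round(4),f(r.x).round(1))
    if nm=="both": p=r.x; np.save("case.npy",p)
for n,y in(("L",.075),("R",-.075)):
    for th in (0,.17,.35):
        a=np.radians(16)-th
        tip=case(p,[[-.119-.062*np.cos(a),y+d,.118+.062*np.sin(a)] for d in(-.0135,.0135)])
        print(n,th,tip.mean(0).round(4),((proj(C["top"],tip)-[325,75])*3).round().tolist(),((proj(C["scene"],tip)-[155,55])*3).round().tolist())
for n,uv,z in(("a",(265,107),.15),("bk",(268,178),.085),("b",(303,268),.15)):
    q=unproj(C["top"],uv,z);c,s_=np.cos(p[2]),np.sin(p[2]);d=q-p[:2];print(n,q.round(3),"case",(c*d[0]+s_*d[1]).round(3),(-s_*d[0]+c*d[1]).round(3), proj(C["scene"],[*q,z]).round())
E
```

```text
both [ 0.5543 -0.1163 -1.6597  0.0072  0.1622] [-0.8  0.7 -0.7  0.8 -0.7  0.7 -0.4  0.4 -1.6 -0.8 -1.1  0.  -0.3 -0.9
 -0.8  0.2  1.  -0.8]
top [ 0.555  -0.1169 -1.6608  0.0074  0.1645] [-0.1 -0.2  0.1  0.1 -0.2  0.1  0.2 -0.1 -0.  -0.  -0.  -0.  -0.  -0.
 -0.  -0.   1.  -0.1]
scene [ 0.554  -0.1127 -1.6588  0.0076  0.1636] [-0.   0.  -0.   0.  -0.   0.  -0.   0.  -0.5 -0.3 -0.2  0.4  0.7 -0.6
  0.1  0.5  1.1 -0.4]
L 0 [0.6448 0.0549 0.1351] [[49.0, 170.0], [53.0, 128.0]] [[343.0, 416.0], [302.0, 438.0]]
L 0.17 [0.645  0.0569 0.1248] [[45.0, 174.0], [48.0, 133.0]] [[346.0, 429.0], [307.0, 450.0]]
L 0.35 [0.645  0.0571 0.1136] [[43.0, 179.0], [47.0, 138.0]] [[349.0, 440.0], [309.0, 461.0]]
R 0 [0.4954 0.0682 0.1351] [[28.0, 409.0], [32.0, 365.0]] [[549.0, 308.0], [514.0, 326.0]]
R 0.17 [0.4956 0.0702 0.1248] [[24.0, 411.0], [28.0, 367.0]] [[550.0, 321.0], [516.0, 339.0]]
R 0.35 [0.4956 0.0705 0.1136] [[23.0, 412.0], [27.0, 369.0]] [[550.0, 333.0], [516.0, 351.0]]
a [0.674 0.198] case -0.324 0.091 [[299. 260.]]
bk [0.552 0.197] case -0.312 -0.03 [[355. 236.]]
b [0.381 0.125] case -0.225 -0.194 [[397. 144.]]
```

```bash
cat >> h.py <<'E'
p=np.load("case.npy"); T=np.radians(36); YO=.0509
c_,s_=np.cos(p[2]),np.sin(p[2]); n=np.array([-c_,-s_,0]); yc=np.array([-s_,c_,0]); up=np.array([0,0,1.])
Z=-n*np.sin(T)-up*np.cos(T); X=n*np.cos(T)-up*np.sin(T); RT=R.from_matrix(np.c_[X,yc,Z])
def tcp(side,o,u,yo=YO): # P given as (out,up) mm from the pivot
    b=case(p,[[-.119,.075*side+yo,.118]])[0]
    return b+n*o/1e3+up*u/1e3-.014*Z
def P(phi,lift=0):
    f=np.radians(phi); uu=np.array([np.cos(f),-np.sin(f)]); nn=np.array([np.sin(f),np.cos(f)]); e=np.array([np.cos(T),-np.sin(T)])
    if phi<36: q=50*uu-9.5*e
    else: q=(31+17*min(1,(phi-36)/30))*uu+9.5*e
    return q+(1.5+lift)*nn
def plan(goal,Rg,N,pos=None,rot=None):
    from rig import robot
    o=robot.get_obs(); pos=o["position"] if pos is None else pos; rot=R.from_quat(o["tool_rot"]) if rot is None else rot
    d=(goal-pos)/N; w=(rot.inv()*Rg).as_rotvec()/N
    print("t",round(o["time"],2),"pos",o["position"].round(4),"F",o["ft_force"].round(1),"q",o["q"].round(2))
    for i in range(N):
        print((rot.inv().apply(d)*100).round(2).tolist(),np.degrees(w).round(2).tolist()); rot=rot*R.from_rotvec(w)
E
python3 - <<'E'
from h import *
from rig import robot
print(robot.camera("wrist")["T_tool_cam"].round(3))
g=tcp(1,*(P(-16)+[0,60]));print(g)
plan(g,RT,20)
E
```

```text
[[-0.001 -0.963 -0.268  0.074]
 [ 1.    -0.001  0.     0.001]
 [-0.001 -0.268  0.963 -0.15 ]
 [ 0.     0.     0.     1.   ]]
[0.69451362 0.03901995 0.21013396]
t 0.15 pos [0.1506 0.606  0.2358] F [0.9 0.3 0.6] q [ 1.15  0.53  1.43 -0.    1.18 -0.18]
[-3.32, -2.09, 0.13] [1.27, -1.48, 3.91]
[-3.45, -1.86, 0.26] [1.27, -1.48, 3.91]
[-3.56, -1.61, 0.39] [1.27, -1.48, 3.91]
[-3.65, -1.36, 0.52] [1.27, -1.48, 3.91]
[-3.72, -1.09, 0.64] [1.27, -1.48, 3.91]
[-3.77, -0.82, 0.76] [1.27, -1.48, 3.91]
[-3.79, -0.54, 0.87] [1.27, -1.48, 3.91]
[-3.8, -0.26, 0.98] [1.27, -1.48, 3.91]
[-3.78, 0.02, 1.08] [1.27, -1.48, 3.91]
[-3.74, 0.3, 1.17] [1.27, -1.48, 3.91]
[-3.68, 0.58, 1.26] [1.27, -1.48, 3.91]
[-3.59, 0.86, 1.34] [1.27, -1.48, 3.91]
[-3.49, 1.13, 1.41] [1.27, -1.48, 3.91]
[-3.37, 1.4, 1.47] [1.27, -1.48, 3.91]
[-3.22, 1.66, 1.52] [1.27, -1.48, 3.91]
[-3.06, 1.9, 1.56] [1.27, -1.48, 3.91]
[-2.88, 2.14, 1.59] [1.27, -1.48, 3.91]
[-2.69, 2.37, 1.62] [1.27, -1.48, 3.91]
[-2.48, 2.58, 1.63] [1.27, -1.48, 3.91]
[-2.25, 2.78, 1.63] [1.27, -1.48, 3.91]
```

The wrist camera sits on the outward side and would come close to bottle a. For the left latch I'll push with the +y finger instead, so the tool stays towards the middle.

```bash
python3 - <<'E'
from h import *
g=tcp(1,*(P(-16)+[0,60]),-YO);print(g)
plan(g,RT,20)
E
```

```text
[0.59311557 0.04805743 0.21013396]
t 0.15 pos [0.1506 0.606  0.2358] F [0.9 0.3 0.6] q [ 1.15  0.53  1.43 -0.    1.18 -0.18]
[-2.82, -2.17, 0.13] [1.27, -1.48, 3.91]
[-2.96, -1.97, 0.25] [1.27, -1.48, 3.91]
[-3.08, -1.76, 0.37] [1.27, -1.48, 3.91]
[-3.18, -1.54, 0.49] [1.27, -1.48, 3.91]
[-3.26, -1.3, 0.6] [1.27, -1.48, 3.91]
[-3.32, -1.06, 0.71] [1.27, -1.48, 3.91]
[-3.37, -0.82, 0.82] [1.27, -1.48, 3.91]
[-3.39, -0.57, 0.92] [1.27, -1.48, 3.91]
[-3.4, -0.31, 1.02] [1.27, -1.48, 3.91]
[-3.38, -0.06, 1.11] [1.27, -1.48, 3.91]
[-3.35, 0.2, 1.2] [1.27, -1.48, 3.91]
[-3.29, 0.45, 1.28] [1.27, -1.48, 3.91]
[-3.22, 0.7, 1.35] [1.27, -1.48, 3.91]
[-3.13, 0.95, 1.41] [1.27, -1.48, 3.91]
[-3.02, 1.19, 1.47] [1.27, -1.48, 3.91]
[-2.89, 1.43, 1.52] [1.27, -1.48, 3.91]
[-2.74, 1.65, 1.56] [1.27, -1.48, 3.91]
[-2.58, 1.87, 1.59] [1.27, -1.48, 3.91]
[-2.41, 2.08, 1.61] [1.27, -1.48, 3.91]
[-2.22, 2.27, 1.62] [1.27, -1.48, 3.91]
```

Request:
move_arm:
  commands:
    - {"hand":8.7,"travel":[-2.8,-2.2,-0.2],"twist":[1.3,-1.5,3.9]}
    - {"hand":8.7,"travel":[-3.0,-2.0,0],"twist":[1.3,-1.5,3.9]}
    - {"hand":8.7,"travel":[-3.1,-1.8,0.2],"twist":[1.3,-1.5,3.9]}
    - {"hand":8.7,"travel":[-3.2,-1.5,0.5],"twist":[1.3,-1.5,3.9]}
    - {"hand":8.7,"travel":[-3.3,-1.3,0.6],"twist":[1.3,-1.5,3.9]}

```text
time: 0.57
position: [0.2628, 0.4648, 0.2377]
tool_rot: [0.289, 0.954, -0.064, 0.058]
ft_force: [0.3, 0.4, 0.3]
grip_width: 0.0872
grip_force: 0.0
```

Request:
move_arm:
  commands:
    - {"hand":8.7,"travel":[-3.3,-1.1,0.7],"twist":[1.3,-1.5,3.9]}
    - {"hand":8.7,"travel":[-3.4,-0.8,0.8],"twist":[1.3,-1.5,3.9]}
    - {"hand":8.7,"travel":[-3.4,-0.6,0.9],"twist":[1.3,-1.5,3.9]}
    - {"hand":8.7,"travel":[-3.4,-0.3,1.0],"twist":[1.3,-1.5,3.9]}
    - {"hand":8.7,"travel":[-3.4,-0.1,1.1],"twist":[1.3,-1.5,3.9]}

```text
time: 0.98
position: [0.3733, 0.3249, 0.2328]
tool_rot: [0.444, 0.88, -0.126, 0.114]
ft_force: [-0.6, -0.5, 0.5]
grip_width: 0.0866
grip_force: 0.0
```

```bash
python3 - <<'E'
from h import *
plan(tcp(1,*(P(-16)+[0,60]),-YO),RT,10)
E
```

```text
t 0.98 pos [0.3733 0.3249 0.2328] F [-0.6 -0.5  0.5] q [ 0.67  0.45  1.66 -0.34  1.2   0.19]
[-3.29, 0.22, 1.3] [1.26, -1.45, 3.91]
[-3.23, 0.47, 1.38] [1.26, -1.45, 3.91]
[-3.15, 0.72, 1.44] [1.26, -1.45, 3.91]
[-3.06, 0.96, 1.5] [1.26, -1.45, 3.91]
[-2.95, 1.2, 1.56] [1.26, -1.45, 3.91]
[-2.82, 1.43, 1.6] [1.26, -1.45, 3.91]
[-2.67, 1.65, 1.64] [1.26, -1.45, 3.91]
[-2.51, 1.87, 1.66] [1.26, -1.45, 3.91]
[-2.33, 2.07, 1.68] [1.26, -1.45, 3.91]
[-2.14, 2.26, 1.69] [1.26, -1.45, 3.91]
```

Request:
move_arm:
  commands:
    - {"hand":8.7,"travel":[-3.3,0.2,1.3],"twist":[1.3,-1.5,3.9]}
    - {"hand":8.7,"travel":[-3.2,0.5,1.4],"twist":[1.3,-1.5,3.9]}
    - {"hand":8.7,"travel":[-3.2,0.7,1.4],"twist":[1.3,-1.5,3.9]}
    - {"hand":8.7,"travel":[-3.1,1.0,1.5],"twist":[1.3,-1.5,3.9]}
    - {"hand":8.7,"travel":[-3.0,1.2,1.5],"twist":[1.3,-1.5,3.9]}

```text
time: 1.4
position: [0.4843, 0.1862, 0.2225]
tool_rot: [0.583, 0.774, -0.183, 0.165]
ft_force: [0.5, 0.7, -0.1]
grip_width: 0.0869
grip_force: 0.0
```

Request:
move_arm:
  commands:
    - {"hand":8.7,"travel":[-2.8,1.4,1.6],"twist":[1.3,-1.5,3.9]}
    - {"hand":8.7,"travel":[-2.7,1.6,1.6],"twist":[1.3,-1.5,3.9]}
    - {"hand":8.7,"travel":[-2.5,1.9,1.6],"twist":[1.3,-1.5,3.9]}
    - {"hand":8.7,"travel":[-1.8,1.8,1.2],"twist":[1.3,-1.5,3.9]}
    - {"hand":8.7,"travel":[-1.0,1.2,0.6],"twist":[1.3,-1.5,3.9]}

```text
time: 1.82
position: [0.5816, 0.0697, 0.2162]
tool_rot: [0.701, 0.64, -0.234, 0.211]
ft_force: [-0.2, 0.4, 0.5]
grip_width: 0.087
grip_force: 0.0
```

```bash
python3 - <<'E'
from h import *
plan(tcp(1,*(P(-16)+[0,60]),-YO),RT,2)
from rig import robot
o=robot.get_obs(); print((R.from_quat(o["tool_rot"]).inv()*RT).as_rotvec(True))
for n in ["scene","wrist"]:
    f=cv2.cvtColor(robot.camera(n)["frame"],cv2.COLOR_RGB2BGR)
    cv2.imwrite(f"pics/{n}1.png",f)
E
```

```text
t 1.82 pos [0.5816 0.0697 0.2162] F [-0.2  0.4  0.5] q [ 0.21  0.65  1.45 -0.63  1.33  0.55]
[-0.64, 0.68, 0.85] [-0.15, 0.34, -0.04]
[-0.65, 0.67, 0.85] [-0.15, 0.34, -0.04]
[-0.29829677  0.67221797 -0.0866182 ]
```

View pics/wrist1.png

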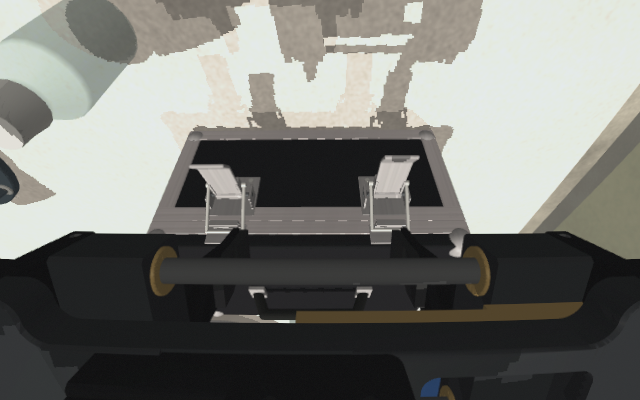

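The wrist view shows both open levers. The left tip is at px (400,158) and the right tip at (210,166), with the fingers (~x 240 and 408) near them. I'll check the case fit by projecting these points.

```bash
python3 - <<'E'
from h import *
from rig import robot
o=robot.get_obs();c=robot.camera("wrist")
M=np.eye(4);M[:3,:3]=R.from_quat(o["tool_rot"]).as_matrix();M[:3,3]=o["position"];E=M@c["T_tool_cam"]
a=np.radians(16)
for y in(.075,-.075):print(proj(c,case(p,[[-.119-.062*np.cos(a),y,.118+.062*np.sin(a)],[-.105,y,.168]]),E).round())
print("fingertips",proj(c,o["position"]+R.from_quat(o["tool_rot"]).apply([[0,.051,.014],[0,-.051,.014]]),E).round())
# waypoints in tool x,z (cm) from hover
pts=[P(-16)+[0,60],P(-16,6)]+[P(f) for f in(-10,-2,6,14,22,30,36,42,48,54,60,66,72,76,80)]
pts=np.array(pts)
for f,k in zip(("hov","lift6",-10,-2,6,14,22,30,36,42,48,54,60,66,72,76,80),range(99)):
    d=pts[k]-pts[max(k-1,0)];print(f,pts[k].round(1),"dx",round((d[0]*np.cos(T)-d[1]*np.sin(T))/10,2),"dz",round((-d[0]*np.sin(T)-d[1]*np.cos(T))/10,2))
E
```

```text
[[403. 165.]
 [391. 249.]]
[[209. 165.]
 [225. 248.]]
fingertips [[402. 243.]
 [238. 243.]]
hov [40.  80.8] dx 0.0 dz -0.0
lift6 [38.3 26.6] dx 3.05 dz 4.48
-10 [41.3 15.7] dx 0.88 dz 0.7
-2 [42.2  8.8] dx 0.48 dz 0.5
6 [42.2  1.8] dx 0.41 dz 0.57
14 [41.2 -5.1] dx 0.32 dz 0.62
22 [ 39.2 -11.8] dx 0.24 dz 0.66
30 [ 36.4 -18.1] dx 0.14 dz 0.68
36 [ 33.6 -22.6] dx 0.04 dz 0.52
42 [ 34.3 -27.5] dx 0.34 dz 0.36
48 [ 34.1 -32.7] dx 0.29 dz 0.43
54 [ 33.1 -38. ] dx 0.24 dz 0.49
60 [ 31.3 -43.5] dx 0.17 dz 0.55
66 [ 28.6 -48.8] dx 0.1 dz 0.59
72 [ 23.9 -50.8] dx -0.26 dz 0.43
76 [ 20.8 -51.8] dx -0.2 dz 0.27
80 [ 17.5 -52.6] dx -0.22 dz 0.26
```

Request:
move_arm:
  commands:
    - {"hand":8.7,"travel":[-0.6,0.7,0.8],"twist":[-0.1,0.3,0]}
    - {"hand":8.7,"travel":[-0.6,0.7,0.8],"twist":[-0.1,0.3,0]}
    - {"hand":8.7,"travel":[0,0,0],"twist":[0,0,0]}

```text
time: 2.22
position: [0.5926, 0.0507, 0.2108]
tool_rot: [0.7, 0.643, -0.228, 0.208]
ft_force: [0.7, 0.3, 0.5]
grip_width: 0.087
grip_force: 0.0
```

```bash
python3 - <<'E'
from h import *
plan(tcp(1,*P(-16,6),-YO),RT,3)
E
```

```text
t 2.22 pos [0.5926 0.0507 0.2108] F [0.7 0.3 0.5] q [ 0.18  0.65  1.45 -0.63  1.29  0.52]
[0.96, 0.03, 1.56] [0.01, -0.0, 0.08]
[0.96, 0.03, 1.56] [0.01, -0.0, 0.08]
[0.96, 0.03, 1.56] [0.01, -0.0, 0.08]
```

Fit confirmed to a few pixels. While pushing one latch with the hand fully open, the 190 mm body would reach the other lever while that is still open. So I'll do the right latch first with a 4 cm opening (the -y finger), then the left latch once the right one is flat.

Request:
move_arm:
  commands:
    - {"hand":4.0,"travel":[0,-2.4,0],"twist":[0,0,0]}
    - {"hand":4.0,"travel":[0,-2.4,0],"twist":[0,0,0]}
    - {"hand":4.0,"travel":[0,-2.3,0],"twist":[0,0,0]}
    - {"hand":4.0,"travel":[0,0,0],"twist":[0,0,0]}
    - {"hand":4.0,"travel":[0,0,0],"twist":[0,0,0]}

```text
time: 2.63
position: [0.5205, 0.0586, 0.2115]
tool_rot: [0.7, 0.644, -0.228, 0.208]
ft_force: [1.0, 0.7, 0.3]
grip_width: 0.0613
grip_force: 0.0
```

```bash
python3 - <<'E'
from h import *
from rig import robot
print(robot.get_obs()["grip_width"])
plan(tcp(-1,*P(-16,6),.0275),RT,3)
E
```

```text
0.061267692209431644
t 2.63 pos [0.5205 0.0586 0.2115] F [1.  0.7 0.3] q [ 0.21  0.57  1.62 -0.64  1.23  0.6 ]
[0.93, 0.06, 1.61] [0.03, -0.01, 0.1]
[0.94, 0.06, 1.61] [0.03, -0.01, 0.1]
[0.94, 0.06, 1.61] [0.03, -0.01, 0.1]
```

Request:
move_arm:
  commands:
    - {"hand":4.0,"travel":[1.0,0.1,1.6],"twist":[0,0,0.1]}
    - {"hand":4.0,"travel":[0.9,0,1.6],"twist":[0,0,0.1]}
    - {"hand":4.0,"travel":[0.9,0.1,1.2],"twist":[0,0,0.1]}
    - {"hand":4.0,"travel":[0,0,0.3],"twist":[0,0,0]}
    - {"hand":4.0,"travel":[0,0,0],"twist":[0,0,0]}

```text
time: 3.05
position: [0.5232, 0.0528, 0.1555]
tool_rot: [0.702, 0.642, -0.228, 0.208]
ft_force: [0.1, 0.8, 0.4]
grip_width: 0.0406
grip_force: 0.0
```

```bash
python3 - <<'E'
from h import *
from rig import robot
print(robot.get_obs()["grip_width"])
plan(tcp(-1,*P(-10),.0275),RT,2)
f=cv2.cvtColor(robot.camera("scene")["frame"],cv2.COLOR_RGB2BGR)
cv2.imwrite("pics/scene2.png",cv2.resize(f[90:290,180:420],None,fx=3,fy=3))
E
```

```text
0.04062545389284564
t 3.05 pos [0.5232 0.0528 0.1555] F [0.1 0.8 0.4] q [ 0.2   0.66  1.65 -0.67  1.14  0.68]
[0.42, -0.08, 0.34] [-0.03, 0.01, -0.01]
[0.42, -0.08, 0.34] [-0.03, 0.01, -0.01]
```

View pics/scene2.png

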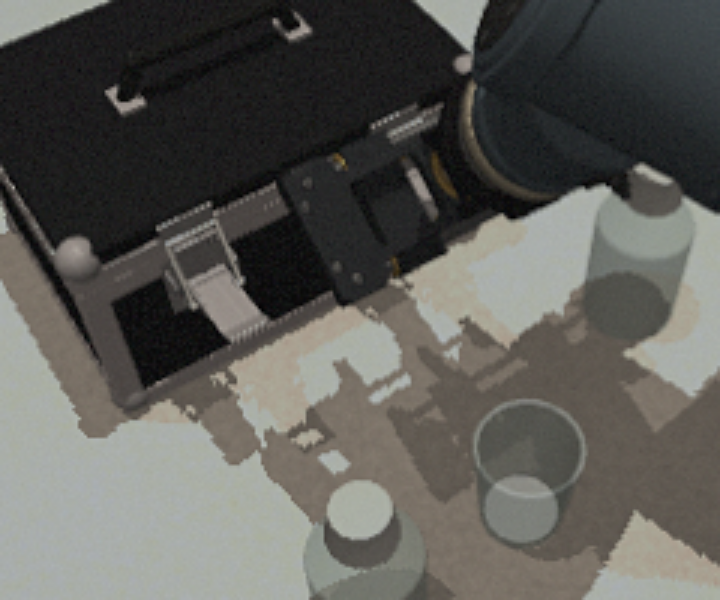

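The gripper body clears the left lever (235,310) and bottle b (640,260). The right lever shows through the fingers (~420,185). Starting the push.

Request:
move_arm:
  commands:
    - {"hand":4.0,"travel":[0.4,-0.1,0.3],"twist":[0,0,0]}
    - {"hand":4.0,"travel":[0.4,0,0.4],"twist":[0,0,0]}
    - {"hand":4.0,"travel":[0.5,0,0.5],"twist":[0,0,0]}
    - {"hand":4.0,"travel":[0.4,0,0.6],"twist":[0,0,0]}
    - {"hand":4.0,"travel":[0.3,0,0.6],"twist":[0,0,0]}

```text
time: 3.52
position: [0.5228, 0.0556, 0.125]
tool_rot: [0.702, 0.642, -0.227, 0.209]
ft_force: [0.4, -0.1, 3.3]
grip_width: 0.0401
grip_force: 1.5
```

```bash
python3 - <<'E'
from h import *
plan(tcp(-1,*P(14),.0275),RT,1)
E
```

```text
t 3.52 pos [0.5228 0.0556 0.125 ] F [ 0.4 -0.1  3.3] q [ 0.21  0.71  1.67 -0.69  1.09  0.72]
[0.04, -0.09, 0.06] [0.11, -0.04, -0.08]
```

Contact is made at about 3 N, so I'll continue along the arc.

Request:
move_arm:
  commands:
    - {"hand":4.0,"travel":[0.3,-0.1,0.7],"twist":[0,0,0]}
    - {"hand":4.0,"travel":[0.1,0,0.7],"twist":[0,0,0]}
    - {"hand":4.0,"travel":[0.1,0,0.5],"twist":[0,0,0]}
    - {"hand":4.0,"travel":[0.3,0,0.4],"twist":[0,0,0]}
    - {"hand":4.0,"travel":[0.3,0,0.4],"twist":[0,0,0]}

```text
time: 3.93
position: [0.522, 0.0472, 0.0998]
tool_rot: [0.701, 0.641, -0.229, 0.212]
ft_force: [0.4, 3.4, 15.2]
grip_width: 0.0396
grip_force: 6.3
```

```bash
python3 - <<'E'
from h import *
plan(tcp(-1,*P(48),.0275),RT,1)
E
```

```text
t 3.93 pos [0.522  0.0472 0.0998] F [ 0.4  3.4 15.2] q [ 0.2   0.75  1.68 -0.72  1.04  0.76]
[0.29, -0.09, 0.18] [0.19, 0.29, -0.09]
```

Request:
move_arm:
  commands:
    - {"hand":4.0,"travel":[0.3,0,0.5],"twist":[0,0,0]}
    - {"hand":4.0,"travel":[0.2,0,0.6],"twist":[0,0,0]}
    - {"hand":4.0,"travel":[0.1,0,0.6],"twist":[0,0,0]}
    - {"hand":4.0,"travel":[-0.2,0,0.4],"twist":[0,0,0]}
    - {"hand":4.0,"travel":[-0.2,0,0.3],"twist":[0,0,0]}

```text
time: 4.35
position: [0.5189, 0.0356, 0.0755]
tool_rot: [0.702, 0.642, -0.228, 0.208]
ft_force: [0.2, -1.0, 0.4]
grip_width: 0.0399
grip_force: 0.0
```

```bash
python3 - <<'E'
from h import *
plan(tcp(-1,*P(76),.0275),RT,1)
plan(tcp(-1,*P(82),.0275),RT,1)
E
```

```text
t 4.35 pos [0.5189 0.0356 0.0755] F [ 0.2 -1.   0.4] q [ 0.17  0.78  1.71 -0.75  0.99  0.79]
[-0.14, 0.12, -0.15] [-0.06, -0.02, -0.04]
t 4.35 pos [0.5189 0.0356 0.0755] F [ 0.2 -1.   0.4] q [ 0.17  0.78  1.71 -0.75  0.99  0.79]
[-0.47, 0.12, 0.23] [-0.06, -0.02, -0.04]
```

The force dropped to zero, so the latch has presumably snapped over. I'll back off and look.

Request:
move_arm:
  commands:
    - {"hand":4.0,"travel":[0.5,0,-1.0],"twist":[0,0,0]}
    - {"hand":4.0,"travel":[0,0,-2.5],"twist":[0,0,0]}
    - {"hand":4.0,"travel":[0,0,-3.5],"twist":[0,0,0]}
    - {"hand":4.0,"travel":[-1.5,0,-3.0],"twist":[0,0,0]}
    - {"hand":4.0,"travel":[-1.5,0,-2.0],"twist":[0,0,0]}

```text
time: 4.77
position: [0.5248, 0.0884, 0.1904]
tool_rot: [0.702, 0.642, -0.226, 0.209]
ft_force: [0.4, -1.1, -0.4]
grip_width: 0.04
grip_force: 0.0
```

```bash
python3 - <<'E'
from h import *
from rig import robot
plan(tcp(1,*(P(-16)+[0,60]),-YO),RT,3)
f=cv2.cvtColor(robot.camera("wrist")["frame"],cv2.COLOR_RGB2BGR)
cv2.imwrite("pics/wrist3.png",f)
E
```

```text
t 4.77 pos [0.5248 0.0884 0.1904] F [ 0.4 -1.1 -0.4] q [ 0.26  0.62  1.59 -0.62  1.24  0.65]
[-1.31, 2.39, 0.14] [0.07, -0.04, -0.01]
[-1.31, 2.39, 0.14] [0.07, -0.04, -0.01]
[-1.31, 2.39, 0.14] [0.07, -0.04, -0.01]
```

View pics/wrist3.png

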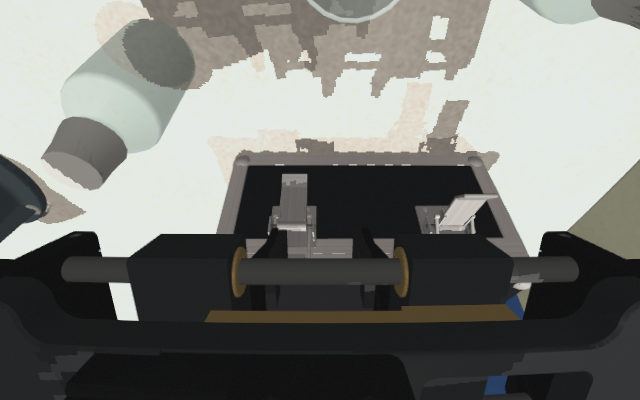

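The right lever is now flat, hanging down at (295,180–230). The left lever is still open at (465,210) and bottle b is undisturbed. Now the left latch.

Request:
move_arm:
  commands:
    - {"hand":8.7,"travel":[-1.3,2.4,0.1],"twist":[0,0,0]}
    - {"hand":8.7,"travel":[-1.3,2.4,0.1],"twist":[0,0,0]}
    - {"hand":8.7,"travel":[-1.3,2.4,0.1],"twist":[0,0,0]}
    - {"hand":8.7,"travel":[0,0,0],"twist":[0,0,0]}
    - {"hand":8.7,"travel":[0,0,0],"twist":[0,0,0]}

```text
time: 5.23
position: [0.5934, 0.0462, 0.2091]
tool_rot: [0.703, 0.641, -0.227, 0.209]
ft_force: [-0.9, 0.1, -0.5]
grip_width: 0.0652
grip_force: 0.0
```

```bash
python3 - <<'E'
from h import *
plan(tcp(1,*P(-16,6),-YO),RT,3)
E
```

```text
t 5.23 pos [0.5934 0.0462 0.2091] F [-0.9  0.1 -0.5] q [ 0.17  0.65  1.45 -0.63  1.29  0.52]
[1.04, -0.02, 1.43] [0.01, -0.03, -0.07]
[1.05, -0.02, 1.43] [0.01, -0.03, -0.07]
[1.05, -0.02, 1.43] [0.01, -0.03, -0.07]
```

Request:
move_arm:
  commands:
    - {"hand":8.7,"travel":[1.0,0,0.4],"twist":[0,0,0]}
    - {"hand":8.7,"travel":[1.0,0,0.6],"twist":[0,0,0]}
    - {"hand":8.7,"travel":[1.0,0,1.0],"twist":[0,0,0]}
    - {"hand":8.7,"travel":[0.1,0,1.2],"twist":[0,0,0]}
    - {"hand":8.7,"travel":[0,0,1.0],"twist":[0,0,0]}

```text
time: 5.65
position: [0.5914, 0.0473, 0.1541]
tool_rot: [0.701, 0.643, -0.229, 0.208]
ft_force: [0.0, -0.2, -0.1]
grip_width: 0.0863
grip_force: 0.0
```

```bash
python3 - <<'E'
from h import *
from rig import robot
print(robot.get_obs()["grip_width"])
plan(tcp(1,*P(-10),-YO),RT,2)
E
```

```text
0.08630573949732447
t 5.65 pos [0.5914 0.0473 0.1541] F [ 0.  -0.2 -0.1] q [ 0.17  0.72  1.49 -0.65  1.2   0.59]
[0.35, 0.09, 0.3] [-0.04, 0.01, 0.07]
[0.35, 0.09, 0.3] [-0.04, 0.01, 0.07]
```

Request:
move_arm:
  commands:
    - {"hand":8.7,"travel":[0.4,0.1,0.3],"twist":[0,0,0]}
    - {"hand":8.7,"travel":[0.4,0.1,0.3],"twist":[0,0,0]}
    - {"hand":8.7,"travel":[0.5,0,0.5],"twist":[0,0,0]}
    - {"hand":8.7,"travel":[0.4,0,0.6],"twist":[0,0,0]}
    - {"hand":8.7,"travel":[0.3,0,0.6],"twist":[0,0,0]}

```text
time: 6.07
position: [0.5956, 0.0496, 0.126]
tool_rot: [0.702, 0.642, -0.227, 0.209]
ft_force: [0.2, 1.4, 3.0]
grip_width: 0.0869
grip_force: 1.1
```

```bash
python3 - <<'E'
from h import *
plan(tcp(1,*P(14),-YO),RT,1)
E
```

```text
t 6.07 pos [0.5956 0.0496 0.126 ] F [0.2 1.4 3. ] q [ 0.17  0.77  1.49 -0.67  1.17  0.62]
[0.06, -0.23, 0.17] [0.11, -0.05, -0.11]
```

Request:
move_arm:
  commands:
    - {"hand":8.7,"travel":[0.3,-0.2,0.7],"twist":[0,0,0]}
    - {"hand":8.7,"travel":[0.1,0,0.7],"twist":[0,0,0]}
    - {"hand":8.7,"travel":[0.1,0,0.5],"twist":[0,0,0]}
    - {"hand":8.7,"travel":[0.3,0,0.4],"twist":[0,0,0]}
    - {"hand":8.7,"travel":[0.3,0,0.4],"twist":[0,0,0]}

```text
time: 6.48
position: [0.595, 0.041, 0.1023]
tool_rot: [0.702, 0.64, -0.227, 0.213]
ft_force: [-1.3, 1.9, 17.8]
grip_width: 0.0869
grip_force: 7.2
```

```bash
python3 - <<'E'
from h import *
plan(tcp(1,*P(48),-YO),RT,1)
E
```

```text
t 6.48 pos [0.595  0.041  0.1023] F [-1.3  1.9 17.8] q [ 0.16  0.8   1.51 -0.69  1.12  0.66]
[0.41, -0.26, 0.4] [0.39, 0.34, -0.26]
```

Request:
move_arm:
  commands:
    - {"hand":8.7,"travel":[0.3,0,0.5],"twist":[0,0,0]}
    - {"hand":8.7,"travel":[0.2,0,0.6],"twist":[0,0,0]}
    - {"hand":8.7,"travel":[0.1,0,0.6],"twist":[0,0,0]}
    - {"hand":8.7,"travel":[-0.2,0,0.5],"twist":[0,0,0]}
    - {"hand":8.7,"travel":[-0.2,0,0.4],"twist":[0,0,0]}

```text
time: 6.9
position: [0.5907, 0.0287, 0.0751]
tool_rot: [0.702, 0.642, -0.228, 0.208]
ft_force: [-0.1, -0.6, -0.2]
grip_width: 0.0873
grip_force: 0.0
```

```bash
python3 - <<'E'
from h import *
plan(tcp(1,*P(76),-YO),RT,1)
plan(tcp(1,*P(82),-YO),RT,1)
E
```

```text
t 6.9 pos [0.5907 0.0287 0.0751] F [-0.1 -0.6 -0.2] q [ 0.14  0.83  1.53 -0.71  1.07  0.68]
[-0.12, 0.07, -0.21] [-0.03, -0.04, -0.05]
t 6.9 pos [0.5907 0.0287 0.0751] F [-0.1 -0.6 -0.2] q [ 0.14  0.83  1.53 -0.71  1.07  0.68]
[-0.45, 0.07, 0.16] [-0.03, -0.04, -0.05]
```

Request:
move_arm:
  commands:
    - {"hand":8.7,"travel":[0.5,0,-1.0],"twist":[0,0,0]}
    - {"hand":8.7,"travel":[0,0,-2.5],"twist":[0,0,0]}
    - {"hand":8.7,"travel":[-0.5,0,-3.5],"twist":[0,0,0]}
    - {"hand":8.7,"travel":[-1.5,0,-3.0],"twist":[0,0,0]}
    - {"hand":8.7,"travel":[-1.0,0,-2.0],"twist":[0,0,0]}

```text
time: 7.32
position: [0.5964, 0.0808, 0.1902]
tool_rot: [0.702, 0.642, -0.226, 0.209]
ft_force: [-0.2, -0.2, -0.1]
grip_width: 0.0872
grip_force: 0.0
```

```bash
python3 - <<'E'
from rig import robot
import cv2,numpy as np
o=robot.get_obs();print(o["position"],o["ft_force"])
a=cv2.cvtColor(robot.camera("wrist")["frame"],cv2.COLOR_RGB2BGR)[0:270]
b=cv2.cvtColor(robot.camera("top")["frame"],cv2.COLOR_RGB2BGR)[50:300]
cv2.imwrite("pics/end.png",np.vstack([a,b]))
E
```

```text
[0.59640274 0.08084968 0.19019976] [-0.23982775 -0.16225047 -0.05634178]
```

View pics/end.png

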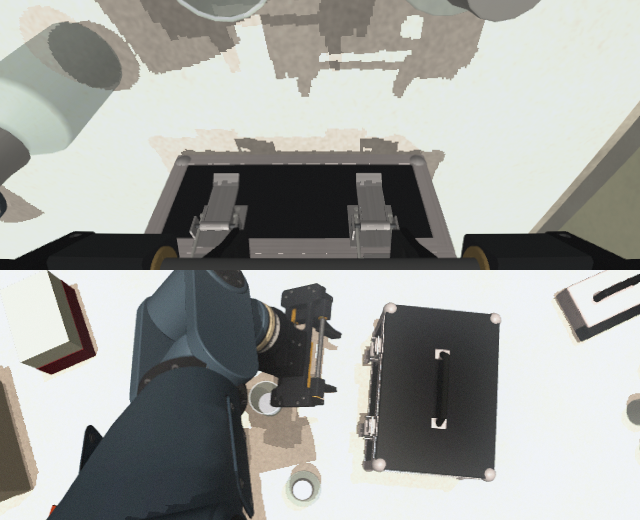

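Both levers lie flat against the case (wrist px (225,200) and (370,200)). The beaker and bottle b haven't moved and the tool is clear, so I'll hand in.

```bash
python3 -c "
from rig import robot
print(robot.hand_in())"
```

```text
the job is handed in; nothing more can be done
None
```

Both draw latches are pushed over centre and lie flat against the case, and the job is handed in at about 7.5 s with the arm clear; the beaker and bottle b had not moved in the last pictures, and bottle a was mostly hidden by the gripper there, but no contact force showed.

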